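Slide the polished candlestick into the free bay of the rack

ROBOT

A 6-joint arm with a two-finger parallel gripper is mounted at the origin on the work surface. World frame = base frame: x ahead of the robot, y to its left, z up, the work surface at z = 0. Lengths are in m, angles in rad, forces in N, time in s.
With the tool pointing down it reaches from about 0.225 to 0.875 m from the base axis. Payload 3.4 kg.
Tool frame: the origin (TCP) lies where the fingers leave the gripper's body, on its centre line; the fingertips stand 73 mm ahead of it and the grasp point (between the pads) lies 54 mm ahead of it (manip.grip_point_offset is the distance from the TCP to the grasp point, in m); z points along the fingers, y is the line along which they close (so a half turn about z gives the same grasp; the last joint's range is limited). The gripper opens to 85 mm and grips with 20 to 120 N. Pads are 22 mm wide; open, the fingers measure 114 mm over their backs; the gripper's body (76 mm by 85 mm) begins 54 mm behind the grasp point. The pads swing forward as they close: fully open they stand 13 mm farther back than shut.
Start: joints at [-1.308, 0.276, 1.505, -0, 1.361, -0.121], TCP at [0.215, -0.533, 0.304] pointing down, gripper open.
Joint ranges: [-2.89, 2.89], [-0.75, 2.08], [0.22, 2.7], [-1.18, 4.32], [0.11, 2.71], [-2.7, 2.7]. Speed limits (rad/s): [2.57, 2.57, 3.14, 3.14, 3.14, 3.14].

INTERFACE

Orientations are given as a unit quaternion [w, x, y, z].
In Python, from rig import sensors, cams, manip, spotter gives the robot as it stands.
- The arm moves only by the tool drive_tool, never from a script. Its argument "targets" is a list of rows, each a list of 4 numbers: the shift along the world's x, y, z in m, then the turn about the world's z in degrees. In form: [[dx, dy, dz, spin], ...]. A call has exactly 5 rows; each row shifts and turns the commanded pose from where the row before left it; what a row does not reach is not made up. A row lasts 1/8 s, in which the tool goes at most 62.5 mm and 10.7 degrees, less where a joint would pass 70% of its speed; a pose out of reach is approached as far as the arm can. A call is refused whole if a number of a shift passes 0.0625 or a number of a turn 10.7, either way. A call with a gripper value outside its range is refused whole. "jaw" is the finger opening in m, from 0 to 0.0854, set as the call begins (left out, the last holds). The fingers move at their own pace and stop on an object; "force" is the grip in N (left out, the last holds). Time passes only in rows, so rows that do not move let the fingers close, or fill a call up. It gives the time, the measured TCP pose, the force and the opening at its end, in the units of the state.
- sensors.get_state(): the state, without advancing time (a new reading comes with each control period).
- cams.get_image(name): name is "scene" or "top" or "wrist"; returns a dict with "color" (400x640x3 uint8, red, green, blue), "intrinsics" (3x3 intrinsics, pixels), "R" (3x3) and "t" (3): a world point X has camera coordinates R X + t. Camera axes: x right, y down, z forward; pixel columns grow to the right and rows downward; lengths in m; the calibration is good to about 2 mm. A picture is of the moment at which its call begins. There is no depth.
- manip.sign_off(): hands the job in, once; it reports no verdict.
Trained networks look in the newest picture that a camera, given by its name, has taken for a name from the list of things; names that differ only in an ending like _2 or _b are one class to them, and where a whole thing is asked for, a point or a joint stands for the part that bears it (a point fixed in the world has none). Each returns a list of dicts, best first, with "score" (0 to 1); they miss things now and then, are a little off and sometimes report something else, mostly with a low value. They report only what shows in the picture. A call takes as long as a camera call. They do not tell look-alikes from the thing itself.
- spotter.find_in(query, camera): "point" ([x, y, z] in m, in world coordinates, good to about 4 mm: the middle of the surface that is visible of it).
- spotter.landmark_of(query, camera): "point" ([x, y, z] in m, in world coordinates, good to about 4 mm: a listed point, or the origin of a listed thing).
The state is a dict: "clock": time; "qpos": joint angles; "qd": joint speeds; "effort": joint torques, N m; "position": TCP position; "ee_rot": TCP orientation; "contact_force": force on the tool from outside, world axes, zero at the start; "moment": the same for the moment, N m; "width": finger opening in m.
Only numpy, scipy, OpenCV 4.12 (cv2) and the standard library are available. Lean on these libraries where they do the work, as an engineer would, in place of code of your own. Each camera call takes 0.05 s, during which the arm holds its last target. There are 200 camera calls.

TASK

Slide the copper candlestick that stands out on the bench into the free bay of the wooden rack, until its foot stands right back against the felt of the rear rail beside the two finished ones. It is freshly polished, so push it only low down on its foot: never touch the stem above the foot, do not lift it, and do not let it tip. Leave the other two candlesticks, the polish tin and the screwdriver undisturbed.

Things in the scene. Friction and masses are not known exactly. Their poses are not given: they have to be found in the camera images.
- candlestick: The candlestick to push: turned copper, 250 mm tall, 0.4 to 0.8 kg. Its foot is a straight-sided round drum, 84 mm in diameter, from the bench up to 22 mm; above that it narrows to 28 mm at 46 mm height, where the stem begins. Origin: centre of the underside of the foot, on the bench; z up along the stem. Round, so its yaw means nothing.
- stem: The polished upper part of that same candlestick, fixed to the foot, not to be touched: from 46 to 250 mm above the bench; stem 16 to 34 mm in diameter, a drip pan 64 mm in diameter 194 to 202 mm above the bench, then a candle socket 36 mm in diameter. Origin: on the candlestick's axis, 46 mm above its underside.
- free_bay: The rack's bay with no candlestick (left, middle or right). Origin: at bench level, where the centre of the candlestick's underside stands when its foot touches the rear rail's felt midway between the battens. x: into the bay, square to the rear rail; y along it. Felt of the rear rail at x = +42 mm; battens reach out to x = -68 mm. The mouth (-x) is open, the floor is the flat bench, no step.
- rack: Fixed beech rack: a rear rail 34 mm high and four battens 28 mm high and 20 mm wide form three bays, each 120 mm wide inside, 140 mm from middle to middle. Origin at bench level at the standing place of the middle bay; x into the bays, y along the rail, to the left seen from the robot. Standing places at y = -140, 0, +140 mm.
- mate_a: A finished candlestick of the same shape, standing in another bay of the rack. Origin: centre of its underside. Leave alone.
- mate_b: The other finished candlestick of the same shape, standing in the remaining bay of the rack. Origin: centre of its underside. Leave alone.
- polish_tin: Closed tin of metal polish with a yellow label, 68 mm diameter, 95 mm tall, standing on the bench to one side. Origin: centre of its underside. Leave alone.
- screwdriver: Red-handled screwdriver lying on the bench to the other side. Origin: under its middle, on the bench. Leave alone.
There are look-alikes about, which are no part of the job. What is shaped like the candlestick but green is not meant.

How it is judged:
At the end, for the whole second after the job is handed in: The candlestick stands upright and at rest on the bench in the free bay, between its battens, its foot within 8 mm of the rear rail's felt; the two finished candlesticks stand where they stood (within 10 mm) (x of candlestick in the frame of free_bay between -0.008 and 0.005 m and y of candlestick in the frame of free_bay between -0.021 and 0.021 m and angle between each of candlestick, mate_a, mate_b's own z axis and vertical below 0.05 rad and height (world z) of candlestick below 0.004 m and linear speed of candlestick below 0.02 m/s and distance of each of mate_a, mate_b from where it was at the start of the episode below 0.01 m); the robot touches nothing.
It fails at once if the polished stem is touched by the robot (contact force between any of the fingers, the arm and stem above 0.5 N).
It fails at once if the candlestick is lifted off the bench (height (world z) of candlestick above 0.012 m).
It fails at once if the candlestick tips by more than about 10 degrees (angle between candlestick's own z axis and vertical above 0.17 rad).
It fails at once if one of the finished candlesticks is moved by more than 10 mm or tipped (distance of any of mate_a, mate_b from where it was at the start of the episode above 0.01 m or angle between any of mate_a, mate_b's own z axis and vertical above 0.17 rad).
It fails at once if the tin or the screwdriver is moved by more than 15 mm or tipped (distance of any of polish_tin, screwdriver from where it was at the start of the episode above 0.015 m or angle between polish_tin's own z axis and vertical above 0.17 rad).
It also fails if it takes over 67 s, if anything falls off the work surface, if the arm or the gripper's body presses on something with over 40 N, if the wrist force passes 120 N, or if a joint passes its speed limit or range.

## Working session

There is one attempt and no reset: what is moved stays moved. The work goes in short steps, Python scripts to look and compute and a tool call to move; the robot and the scene stay as the last step left them, time stands still between calls to the robot, and variables do not carry over. Pictures are saved under pics/ and viewed, on a budget of 10 in all, crops included, one or two more only if the job needs it, and the job is handed in when it is done.

Besides the shell and the picture viewer there is one more tool, called after "Emit:" by a JSON object that holds its "fn" and its "kwargs", one argument or row to a line. drive_tool: Moves the arm, as the interface text tells. Its arguments: {"type":"object","properties":{"targets":{"type":"array","items":{"type":"array","items":{"type":"number"}}},"jaw":{"type":"number"},"force":{"type":"number"}},"required":["targets"]}

```bash
mkdir -p pics
cat > h.py <<'E'
import numpy as np, cv2
from rig import sensors, cams, manip, spotter
def snap(n,f):
    d=cams.get_image(n); cv2.imwrite('pics/'+f,d['color'][:,:,::-1]); return d
def proj(d,X):
    c=np.array(d['R'])@np.array(X)+np.array(d['t']); p=np.array(d['intrinsics'])@c; return p[:2]/p[2]
def ray(d,uv,z):
    R=np.array(d['R']);t=np.array(d['t']);o=-R.T@t
    v=R.T@np.linalg.inv(d['intrinsics'])@np.array([*uv,1.]); return o+v*(z-o[2])/v[2]
E
python3 - <<'E'
from h import *
import pickle
for n in ('scene','top'):
    d=snap(n,n+'0.png'); pickle.dump(d,open(n+'0.pkl','wb'))
    print(n,'cam at',-np.array(d['R']).T@d['t'])
    for q in ('candlestick','stem','free_bay','rack','mate_a','polish_tin','screwdriver'):
        for r in spotter.landmark_of(q,n): print(q,np.round(r['point'],3),round(r['score'],2),np.round(proj(d,r['point'])))
s=sensors.get_state();print(s)
E
python3 -c "
import cv2,numpy as np
a=cv2.imread('pics/scene0.png');b=cv2.imread('pics/top0.png')
print(a.shape)"
```

```text
scene cam at [ 0.82252493 -0.59942089  1.10600147]
candlestick [ 0.482 -0.068 -0.003] 0.8 [309. 213.]
candlestick [ 0.359 -0.069 -0.001] 0.73 [276. 197.]
candlestick [ 0.354 -0.202 -0.001] 0.64 [252. 228.]
stem [ 0.356 -0.206  0.046] 0.95 [250. 223.]
stem [ 0.482 -0.061  0.046] 0.65 [310. 203.]
stem [ 0.358 -0.068  0.047] 0.63 [275. 189.]
stem [ 0.596 -0.321  0.046] 0.57 [299. 292.]
rack [ 0.628 -0.028  0.002] 0.57 [356. 222.]
mate_a [ 0.608 -0.162  0.   ] 0.98 [330. 254.]
polish_tin [0.398 0.376 0.005] 0.82 [348. 112.]
screwdriver [ 0.352 -0.37   0.001] 0.75 [220. 273.]
top cam at [ 0.38722952 -0.01746508  1.1253872 ]
candlestick [ 0.483 -0.066 -0.003] 0.97 [341. 209.]
candlestick [ 0.362 -0.067  0.001] 0.94 [341. 251.]
candlestick [ 0.593 -0.319 -0.003] 0.82 [428. 172.]
candlestick [ 0.351 -0.206  0.003] 0.72 [390. 256.]
candlestick [ 0.63  -0.023 -0.   ] 0.27 [326. 159.]
stem [ 0.599 -0.324  0.045] 0.75 [434. 167.]
mate_a [ 0.627 -0.023 -0.002] 0.96 [326. 160.]
mate_a [ 0.605 -0.16   0.005] 0.9 [374. 167.]
polish_tin [ 0.396  0.379 -0.004] 0.97 [188. 238.]
screwdriver [ 0.352 -0.373  0.002] 0.8 [449. 256.]
{'clock': 0.8, 'qpos': array([-1.30799957e+00,  2.75854834e-01,  1.50491631e+00,  1.63000806e-05,
        1.36071453e+00, -1.21029427e-01]), 'qd': array([-0.00097071, -0.00033382, -0.00050213, -0.00224739, -0.00073375,
       -0.00109444]), 'effort': array([ 2.32184666e-04, -4.16591442e+01, -2.46089208e+01, -5.08274331e-05,
        1.33568028e-04,  3.73008930e-06]), 'position': array([ 0.21530654, -0.53317648,  0.30394728]), 'ee_rot': array([5.27908036e-05, 9.81641456e-01, 1.90735545e-01, 1.17392958e-05]), 'contact_force': array([ 0.53634606, -0.62294298, -0.62558462]), 'moment': array([-0.02871069, -0.01165768,  0.0373618 ]), 'width': 0.08520555864112594}
(400, 640, 3)
```

View pics/scene0.png

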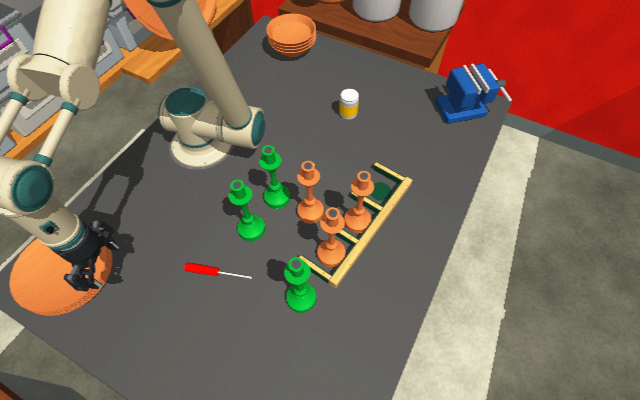

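View pics/top0.png

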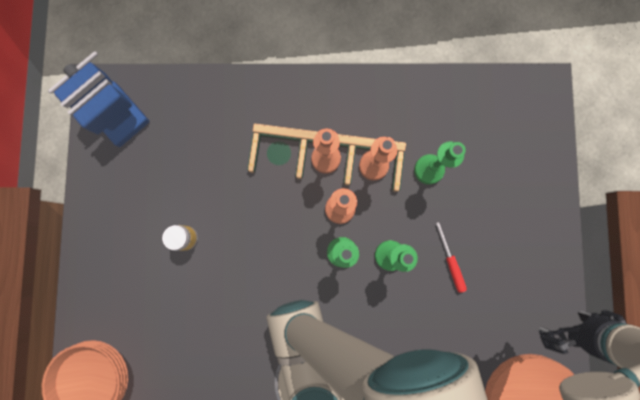

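Candidates: copper candlestick at top (341,209), out on the bench. Green ones at top (341,251), (397,257) and (430,170) are look-alikes by colour. Copper ones at top (326,155) and (380,160) stand in the rack and are the finished mates. The left bay at top (279,153) looks free. I'll confirm with an enlarged crop.

```bash
python3 -c "
import cv2
b=cv2.imread('pics/top0.png')[115:280,235:415]
cv2.imwrite('pics/crop1.png',cv2.resize(b,None,fx=3.6,fy=3.6,interpolation=cv2.INTER_CUBIC))"
```

```text
(no output)
```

View pics/crop1.png

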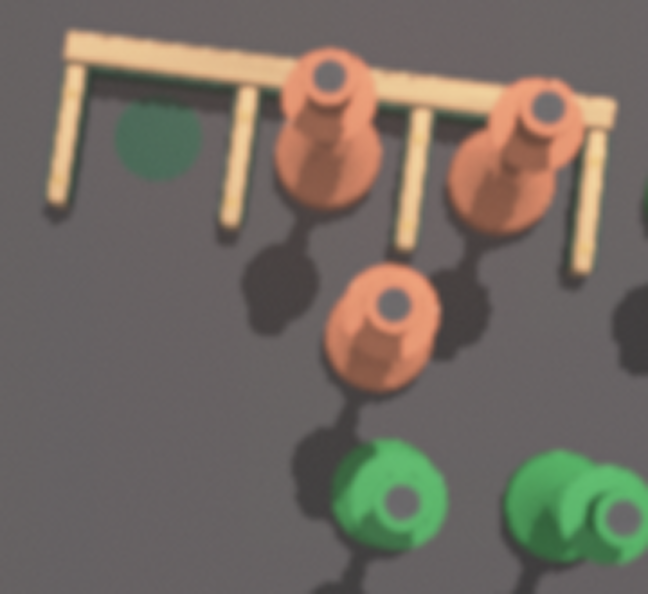

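The crop confirms it: the copper candlestick out on the bench is at crop (375,330), and the left bay is free, with a green standing disc at crop (159,139). Green look-alikes are just behind the candlestick. Next I'll compute the geometry.

Run:
```python
from h import *; import pickle
d=pickle.load(open('top0.pkl','rb')); s=pickle.load(open('scene0.pkl','rb'))
f=lambda x,y,z: ray(d,(235+x/3.6,115+y/3.6),z)
P={k:f(*v) for k,v in dict(disc=(159,139,0),b1r=(76,67,.028),b1f=(58,203,.028),b2r=(247,88,.028),b2f=(230,225,.028),b4r=(595,130,.028),b4f=(582,270,.028),rl=(90,68,.034),rr=(590,129,.034)).items()}
for k,v in P.items(): print(k,np.round(v,4))
v=P['rl']-P['rr'];print('yaw rail',np.degrees(np.arctan2(-v[0],v[1])))
for a in('b1','b2','b4'):
    v=P[a+'r']-P[a+'f'];print(a,np.degrees(np.arctan2(v[1],v[0])))
print('disc in scene',proj(s,P['disc']))
# scene green disc centroid
for n,D in(('scene',s),('top',d)):
    im=D['color'];h=cv2.cvtColor(im,cv2.COLOR_RGB2HSV)
    m=cv2.inRange(h,(60,60,30),(95,255,130)); c=proj(D,P['disc']).astype(int)
    w=m[c[1]-22:c[1]+22,c[0]-25:c[0]+25]; nb,lab,st,ce=cv2.connectedComponentsWithStats(w)
    for i in range(1,nb):
        if st[i,4]>60: q=ce[i]+c-[25,22]; print(n,q,st[i],ray(D,q,0))
```

```text
disc [0.6458 0.116  0.    ]
b1r [0.6981 0.1806 0.028 ]
b1f [0.5873 0.1924 0.028 ]
b2r [0.681  0.0429 0.028 ]
b2f [0.5701 0.0552 0.028 ]
b4r [ 0.6474 -0.2338  0.028 ]
b4f [ 0.5354 -0.222   0.028 ]
rl [0.6956 0.1683 0.034 ]
rr [ 0.6468 -0.2287  0.034 ]
yaw rail -7.002081057188131
b1 -6.082454822667565
b2 -6.324417518329642
b4 -6.011356999758216
disc in scene [379.62986082 190.48807267]
scene [383.79642058 186.6935123 ] [ 17   0  31  38 447] [0.65177509 0.13644412 0.        ]
scene [370.50746269 207.11940299] [ 9 34 17 10 67] [0.6461232  0.04355396 0.        ]
top [278.30277778 153.31388889] [ 14  13  22  20 360] [0.64663749 0.11861537 0.        ]
```

Emit:
{"fn": "drive_tool", "kwargs": {
  "targets": [
    [0.036, 0.048, 0.006, -5.7],
    [0.036, 0.048, 0.006, -5.7],
    [0.036, 0.048, 0.006, -5.7],
    [0.036, 0.048, 0.006, -5.7],
    [0.036, 0.048, 0.006, -5.7]
  ],
  "jaw": 0.0854
}}

```text
clock: 1.42
position: [0.3962, -0.2916, 0.3344]
ee_rot: [0.0, 0.998, -0.059, 0.0]
contact_force: [1.1, -1.4, -0.4]
width: 0.0851
```

Emit:
{"fn": "drive_tool", "kwargs": {
  "targets": [
    [0.037, 0.049, 0, 0],
    [0.037, 0.049, 0, 0],
    [0, 0, -0.03, 0],
    [0, 0, -0.03, 0],
    [0, 0, -0.03, 0]
  ]
}}

```text
clock: 2.05
position: [0.4696, -0.1948, 0.2432]
ee_rot: [0.0, 0.998, -0.056, 0.0]
contact_force: [-0.1, -0.1, -0.8]
width: 0.0852
```

```bash
cat > st.py <<'E'
from h import *
from scipy.spatial.transform import Rotation as Ro
def bay(p):
    a=np.radians(-6.3);d=np.array(p)[:2]-[0.646,0.117];return np.array([d@[np.cos(a),np.sin(a)],d@[-np.sin(a),np.cos(a)]])
def st():
    s=sensors.get_state();R=Ro.from_quat(np.roll(s['ee_rot'],-1)).as_matrix()
    print('t',s['clock'],'pos',s['position'].round(4),'bay',bay(s['position']).round(4),'F',s['contact_force'].round(1),'ytool az',np.degrees(np.arctan2(R[1,1],R[0,1])).round(1),'q',s['qpos'].round(2))
E
python3 - <<'E'
from st import *
st()
a=snap('scene','s1.png');b=snap('wrist','w1.png')
c=cv2.resize(a['color'][60:330,120:440],(640,540));cv2.imwrite('pics/s1c.png',c[:,:,::-1])
print(-np.array(b['R']).T@b['t'])
for r in spotter.landmark_of('candlestick','wrist'):print(r['point'],r['score'],proj(b,r['point']))
E
```

```text
t 2.05 pos [ 0.4696 -0.1948  0.2432] bay [-0.1412 -0.3293] F [-0.1 -0.1 -0.8] ytool az -96.5 q [-0.53  0.22  1.74 -0.    1.18  1.15]
[ 0.547629   -0.20396771  0.30935319]
[0.483, -0.0633, 0.0028] 0.81 [175.45637196 175.26167462]
[0.35, -0.2042, 0.0035] 0.78 [337.56793237 283.05312351]
[0.3595, -0.0693, 0.0014] 0.72 [209.88447722 286.55460979]
[0.598, -0.3207, -0.0007] 0.57 [451.46915438   3.99505312]
```

View pics/s1c.png

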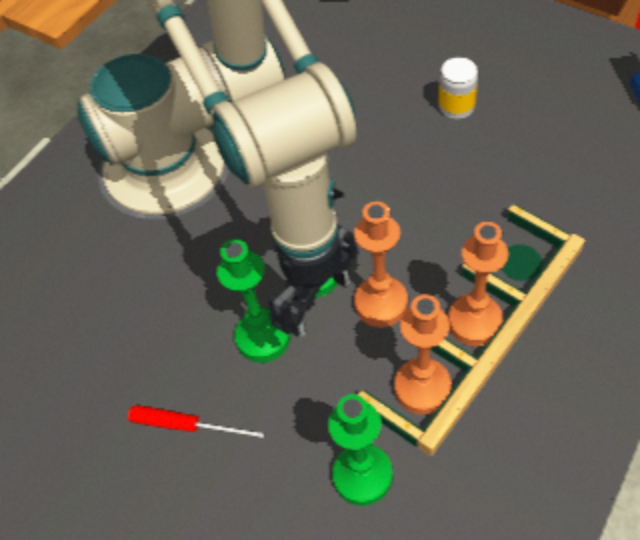

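View pics/w1.png

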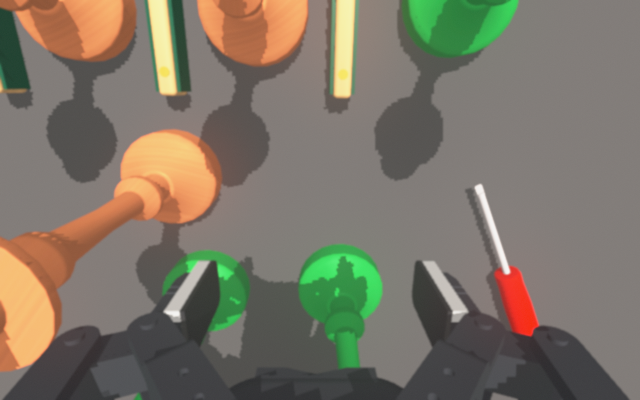

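The scene crop shows the gripper hovering right of the copper candlestick (crop 380,300), with the greens clear. The wrist view shows the target foot at (170,177), the fingers open, and the rack bays at the top. I'll check the wrist link's height before descending.

Run:
```python
from st import *
d=cams.get_image('scene')
for z in (0.243,.3,.35,.4,.45,.5,.55): print(z,((proj(d,[.4696,-.195,z])-[120,60])*2).round())
print('cam',((proj(d,[.5476,-.204,.309])-[120,60])*2).round())
q=np.array([-.53+np.pi/2]);l=np.array([np.cos(q[0]),np.sin(q[0]),0])
for z in(.4,.45,.5):
  for s in(-.09,.09): print(z,s,((proj(d,np.array([.4696,-.195,z])+s*l)-[120,60])*2).round())
```

```text
0.243 [315. 283.]
0.3 [310. 258.]
0.35 [306. 235.]
0.4 [301. 209.]
0.45 [295. 180.]
0.5 [289. 149.]
0.55 [283. 114.]
cam [362. 286.]
0.4 -0.09 [226. 244.]
0.4 0.09 [372. 176.]
0.45 -0.09 [217. 216.]
0.45 0.09 [370. 147.]
0.5 -0.09 [206. 186.]
0.5 0.09 [368. 114.]
```

Emit:
{"fn": "drive_tool", "kwargs": {
  "targets": [
    [-0.003, 0, -0.035, 1.5],
    [-0.003, 0, -0.035, 1.5],
    [0, 0, -0.035, 0],
    [0, 0, -0.03, 0],
    [0, 0, -0.025, 0]
  ]
}}

```text
clock: 2.88
position: [0.4646, -0.1962, 0.0845]
ee_rot: [0.001, 1.0, -0.031, 0.001]
contact_force: [0.5, -0.2, -0.3]
width: 0.0857
```

Run:
```python
from st import *
st()
a=snap('scene','s2.png');b=cams.get_image('wrist')
c=cv2.resize(a['color'][150:280,210:370],(720,585),interpolation=cv2.INTER_CUBIC);cv2.imwrite('pics/s2c.png',c[:,:,::-1])
for n in('wrist','scene'):
  for r in spotter.landmark_of('candlestick',n):print(n,np.round(r['point'],4),r['score'],bay(r['point']).round(4))
cv2.imwrite('pics/w2.png',b['color'][:,:,::-1])
```

```text
t 2.875 pos [ 0.4646 -0.1962  0.0845] bay [-0.1459 -0.3312] F [ 0.5 -0.2 -0.3] ytool az -93.5 q [-0.54  0.4   1.96 -0.    0.78  1.09]
wrist [ 0.4844 -0.0635  0.0013] 0.82 [-0.1408 -0.1971]
scene [ 0.4809 -0.0652 -0.003 ] 0.61 [-0.1441 -0.1992]
scene [ 3.538e-01 -2.022e-01 -1.000e-04] 0.59 [-0.2554 -0.3493]
```

View pics/s2c.png

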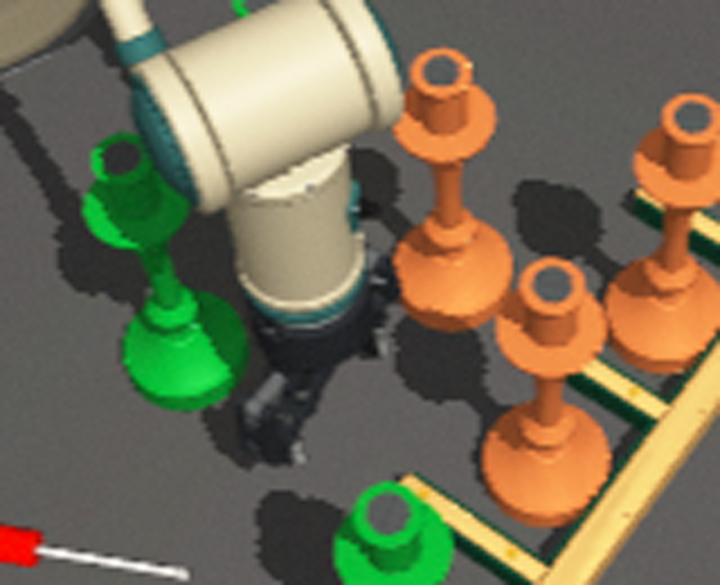

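View pics/w2.png

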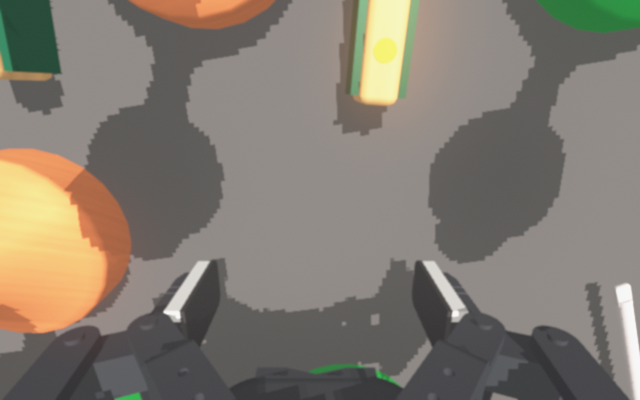

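The crop shows the fingers low beside the candlestick (foot at crop 455,280), clear of the greens. The wrist view shows the foot's edge at column 130 and the fingertip's back at about column 165. I'll correct the spin, lower the tool and begin the push.

Emit:
{"fn": "drive_tool", "kwargs": {
  "targets": [
    [0, 0, -0.009, -1.4],
    [0, 0, -0.008, -1.4],
    [0.001, 0.01, 0, 0],
    [0.001, 0.01, 0, 0],
    [0, 0, 0, 0]
  ]
}}

```text
clock: 3.7
position: [0.4652, -0.1741, 0.0671]
ee_rot: [-0.0, 0.999, -0.054, -0.0]
contact_force: [0.0, 0.1, 0.3]
width: 0.0854
```

Emit:
{"fn": "drive_tool", "kwargs": {
  "targets": [
    [0.001, 0.008, 0, 0],
    [0.001, 0.008, 0, 0],
    [0.001, 0.008, 0, 0],
    [0.001, 0.008, 0, 0],
    [0.001, 0.008, 0, 0]
  ]
}}

```text
clock: 4.32
position: [0.4705, -0.135, 0.0671]
ee_rot: [0.0, 0.998, -0.055, 0.0]
contact_force: [-0.7, -2.5, 0.3]
width: 0.0856
```

```bash
cat > look.py <<'E'
from st import *
st()
for n in('wrist','scene','top'):
  cams.get_image(n)
  for r in spotter.landmark_of('candlestick',n):
    b=bay(r['point'])
    if -.2<b[0]<.03 and -.25<b[1]<.08: print(n,r['score'],b.round(4))
E
python3 look.py
```

```text
t 4.325 pos [ 0.4705 -0.135   0.0671] bay [-0.1467 -0.2697] F [-0.7 -2.5  0.3] ytool az -96.3 q [-0.42  0.41  2.01 -0.    0.72  1.26]
wrist 0.88 [-0.1407 -0.1743]
scene 0.69 [-0.1421 -0.1726]
top 0.69 [-0.1437 -0.1692]
top 0.44 [ 0.0006 -0.1404]
```

Emit:
{"fn": "drive_tool", "kwargs": {
  "targets": [
    [0.0013, 0.012, 0, 0],
    [0.0013, 0.012, 0, 0],
    [0.0013, 0.012, 0, 0],
    [0.0013, 0.012, 0, 0],
    [0.0013, 0.012, 0, 0]
  ]
}}

```text
clock: 5.25
position: [0.4767, -0.0742, 0.0669]
ee_rot: [0.0, 0.998, -0.055, -0.0]
contact_force: [-0.6, -2.7, -1.3]
width: 0.0857
```

```bash
python3 look.py
```

```text
t 5.25 pos [ 0.4767 -0.0742  0.0669] bay [-0.1473 -0.2086] F [-0.6 -2.7 -1.3] ytool az -96.3 q [-0.3   0.4   2.02 -0.    0.72  1.38]
wrist 0.84 [-0.1445 -0.1132]
scene 0.8 [-0.143  -0.1113]
top 0.85 [-0.1422 -0.1101]
```

Emit:
{"fn": "drive_tool", "kwargs": {
  "targets": [
    [0.0013, 0.012, 0, 0],
    [0.0013, 0.012, 0, 0],
    [0.0013, 0.012, 0, 0],
    [0.0013, 0.012, 0, 0],
    [0.0013, 0.012, 0, 0]
  ]
}}

```text
clock: 6.18
position: [0.4833, -0.0143, 0.0669]
ee_rot: [0.0, 0.998, -0.055, -0.0]
contact_force: [-0.7, -3.8, -0.1]
width: 0.0856
```

Emit:
{"fn": "drive_tool", "kwargs": {
  "targets": [
    [0.0013, 0.012, 0, 0],
    [0.0013, 0.012, 0, 0],
    [0.0013, 0.012, 0, 0],
    [0.001, 0.009, 0, 0],
    [0.0005, 0.004, 0, 0]
  ]
}}

```text
clock: 6.8
position: [0.4886, 0.0344, 0.0669]
ee_rot: [0.0, 0.999, -0.055, -0.0]
contact_force: [-0.6, -5.3, 1.6]
width: 0.0855
```

```bash
python3 look.py
```

```text
t 6.8 pos [0.4886 0.0344 0.0669] bay [-0.1474 -0.0994] F [-0.6 -5.3  1.6] ytool az -96.3 q [-0.07  0.41  2.01 -0.    0.72  1.61]
wrist 0.76 [-0.137  -0.0052]
scene 0.85 [-0.1396 -0.0007]
top 0.75 [-0.1384  0.0005]
```

Emit:
{"fn": "drive_tool", "kwargs": {
  "targets": [
    [-0.002, -0.016, 0, 0],
    [-0.002, -0.016, 0, 0],
    [0, 0, 0.06, 0],
    [0, 0, 0.06, 0],
    [0, 0, 0.06, 0]
  ]
}}

```text
clock: 7.72
position: [0.4842, 0.0005, 0.2487]
ee_rot: [0.0, 0.998, -0.056, -0.0]
contact_force: [0.6, -0.2, -1.2]
width: 0.0852
```

Emit:
{"fn": "drive_tool", "kwargs": {
  "targets": [
    [0, 0, 0.05, 10],
    [0, 0, 0.05, 10],
    [-0.034, 0.048, 0, 10],
    [-0.034, 0.048, 0, 10],
    [-0.034, 0.048, 0, 10]
  ]
}}

```text
clock: 8.35
position: [0.3817, 0.1458, 0.3469]
ee_rot: [-0.0, 0.928, 0.374, 0.0]
contact_force: [0.7, 0.4, -0.5]
width: 0.0856
```

Emit:
{"fn": "drive_tool", "kwargs": {
  "targets": [
    [0, 0, 0, 10],
    [0, 0, 0, 10],
    [0, 0, 0, 10],
    [0, 0, 0, 10],
    [0, 0, 0, 0]
  ]
}}

```text
clock: 8.98
position: [0.3827, 0.1449, 0.3468]
ee_rot: [0.0, 0.746, 0.666, -0.0]
contact_force: [0.2, -0.0, -0.2]
width: 0.0852
```

```bash
python3 look.py
```

```text
t 8.975 pos [0.3827 0.1449 0.3468] bay [-0.2648 -0.0012] F [ 0.2 -0.  -0.2] ytool az -6.5 q [ 0.19 -0.    1.74 -0.    1.41  0.31]
wrist 0.85 [-0.1366 -0.0039]
scene 0.81 [-0.1379 -0.002 ]
top 0.59 [-0.1369 -0.0026]
```

Emit:
{"fn": "drive_tool", "kwargs": {
  "targets": [
    [0, 0, -0.056, 0],
    [0, 0, -0.056, 0],
    [0, 0, -0.056, 0],
    [0, 0, -0.056, 0],
    [0, 0, -0.056, 0]
  ]
}}

```text
clock: 9.9
position: [0.3833, 0.1459, 0.0657]
ee_rot: [0.001, 0.745, 0.667, 0.001]
contact_force: [0.8, -0.3, -0.4]
width: 0.0852
```

Emit:
{"fn": "drive_tool", "kwargs": {
  "targets": [
    [0.012, -0.0015, 0, 0],
    [0.012, -0.0015, 0, 0],
    [0.012, -0.0012, 0, 0],
    [0.012, -0.0012, 0, 0],
    [0.012, -0.0012, 0, 0]
  ]
}}

```text
clock: 10.52
position: [0.4409, 0.1391, 0.0683]
ee_rot: [-0.001, 0.745, 0.667, -0.002]
contact_force: [-8.7, 0.3, 8.1]
width: 0.0853
```

```bash
python3 look.py
```

```text
t 10.525 pos [0.4409 0.1391 0.0683] bay [-0.2063 -0.0006] F [-8.7  0.3  8.1] ytool az -6.3 q [0.15 0.38 2.06 0.   0.7  0.26]
wrist 0.72 [-0.1092 -0.0053]
scene 0.69 [-0.1046 -0.001 ]
top 0.83 [-0.105  -0.0014]
```

Run:
```python
from st import *
st()
a=snap('wrist','w3.png');st()
b=cams.get_image('scene')['color'][120:280,240:440]
c=np.hstack([cv2.resize(a['color'],(400,250)),cv2.resize(b,(400,320))[35:285]]) 
cv2.imwrite('pics/c3.png',c[:,:,::-1])
```

```text
t 10.825 pos [0.444  0.1393 0.0678] bay [-0.2032 -0.    ] F [-0.4 -0.3 -0.9] ytool az -6.3 q [ 0.15  0.38  2.06 -0.    0.69  0.26]
t 10.875 pos [0.4439 0.1393 0.0676] bay [-0.2034 -0.    ] F [-0.1 -0.3  0.2] ytool az -6.3 q [ 0.15  0.38  2.06 -0.    0.69  0.26]
```

View pics/c3.png

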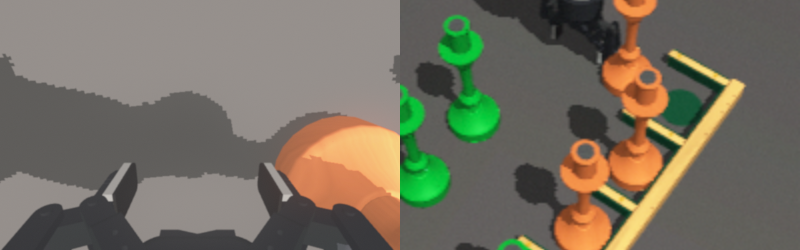

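The wrist view (left half) shows the finger touching only the foot's edge. The scene view shows the candlestick upright at the bay's mouth. The force was a transient, so I'll continue more slowly.

Emit:
{"fn": "drive_tool", "kwargs": {
  "targets": [
    [0.004, -0.0004, 0, 0],
    [0.008, -0.0009, 0, 0],
    [0.008, -0.0009, 0, 0],
    [0.008, -0.0009, 0, 0],
    [0.008, -0.0009, 0, 0]
  ]
}}

```text
clock: 11.55
position: [0.4758, 0.1351, 0.0665]
ee_rot: [-0.002, 0.745, 0.667, -0.003]
contact_force: [-7.2, 1.2, 5.4]
width: 0.0854
```

Emit:
{"fn": "drive_tool", "kwargs": {
  "targets": [
    [0.008, -0.0009, 0, 0],
    [0.008, -0.0009, 0, 0],
    [0.008, -0.0009, 0, 0],
    [0.006, -0.0007, 0, 0],
    [0.004, -0.0004, 0, 0]
  ]
}}

```text
clock: 12.18
position: [0.5104, 0.1314, 0.0665]
ee_rot: [-0.002, 0.745, 0.667, -0.002]
contact_force: [-6.8, 0.8, 4.8]
width: 0.0855
```

```bash
python3 look.py
```

```text
t 12.175 pos [0.5104 0.1314 0.0665] bay [-0.1364 -0.0006] F [-6.8  0.8  4.8] ytool az -6.3 q [0.12 0.45 1.92 0.   0.77 0.23]
wrist 0.91 [-0.0414 -0.0023]
scene 0.9 [-0.0402 -0.0043]
top 0.69 [-0.0386 -0.0008]
```

Emit:
{"fn": "drive_tool", "kwargs": {
  "targets": [
    [0, 0, 0.002, 0],
    [0.006, -0.0007, 0, 0],
    [0.007, -0.0008, 0, 0],
    [0.007, -0.0008, 0, 0],
    [0.005, -0.0005, 0, 0]
  ]
}}

```text
clock: 13.1
position: [0.5386, 0.1285, 0.0689]
ee_rot: [0.0, 0.745, 0.667, 0.0]
contact_force: [-2.2, -0.6, -1.6]
width: 0.0856
```

Emit:
{"fn": "drive_tool", "kwargs": {
  "targets": [
    [0.003, -0.0003, 0, 0],
    [0.002, -0.0002, 0, 0],
    [0.002, -0.0002, 0, 0],
    [0.002, -0.0002, 0, 0],
    [0.002, -0.0002, 0, 0]
  ]
}}

```text
clock: 13.72
position: [0.5487, 0.1275, 0.0689]
ee_rot: [0.0, 0.745, 0.667, 0.0]
contact_force: [-2.8, 0.4, -2.1]
width: 0.0854
```

```bash
python3 look.py
```

```text
t 13.725 pos [0.5487 0.1275 0.0689] bay [-0.0978 -0.0002] F [-2.8  0.4 -2.1] ytool az -6.3 q [ 0.1   0.49  1.84 -0.    0.81  0.21]
wrist 0.65 [ 0.0001 -0.0044]
scene 0.61 [-0.0005 -0.0033]
top 0.9 [-0.0022 -0.001 ]
```

Nearly there. I'll press gently in 1 mm steps until the felt shows in the force.

Emit:
{"fn": "drive_tool", "kwargs": {
  "targets": [
    [0.001, -0.0001, 0, 0],
    [0.001, -0.0001, 0, 0],
    [0.001, -0.0001, 0, 0],
    [0, 0, 0, 0],
    [0, 0, 0, 0]
  ]
}}

```text
clock: 14.65
position: [0.5501, 0.1273, 0.069]
ee_rot: [-0.001, 0.745, 0.667, -0.001]
contact_force: [-6.1, 1.1, 3.3]
width: 0.0854
```

Emit:
{"fn": "drive_tool", "kwargs": {
  "targets": [
    [0.001, -0.0001, 0, 0],
    [0.001, -0.0001, 0, 0],
    [0, 0, 0, 0],
    [0, 0, 0, 0],
    [0, 0, 0, 0]
  ]
}}

```text
clock: 15.28
position: [0.5504, 0.1273, 0.069]
ee_rot: [-0.002, 0.745, 0.667, -0.003]
contact_force: [-9.6, 1.2, 6.4]
width: 0.0856
```

```bash
python3 look.py
```

```text
t 15.275 pos [0.5504 0.1273 0.069 ] bay [-0.0962 -0.0003] F [-9.6  1.2  6.4] ytool az -6.3 q [0.1  0.49 1.83 0.   0.83 0.21]
wrist 0.84 [ 0.0009 -0.0021]
scene 0.62 [ 0.0004 -0.003 ]
top 0.57 [-0.0027 -0.0037]
```

The tool has stalled with rising force, so the foot is against the felt. I'll back off and check.

Emit:
{"fn": "drive_tool", "kwargs": {
  "targets": [
    [-0.003, 0.0003, 0, 0],
    [-0.01, 0.0011, 0, 0],
    [-0.03, 0.0033, 0, 0],
    [-0.04, 0.0044, 0, 0],
    [-0.04, 0.0044, 0, 0]
  ]
}}

```text
clock: 16.2
position: [0.4308, 0.1407, 0.0693]
ee_rot: [0.001, 0.745, 0.667, 0.001]
contact_force: [-0.2, -0.1, -0.5]
width: 0.0851
```

Emit:
{"fn": "drive_tool", "kwargs": {
  "targets": [
    [0, 0, 0.04, 0],
    [0, 0, 0.05, 0],
    [0, 0, 0.05, 0],
    [0, 0, 0.05, 0],
    [0, 0, 0, 0]
  ]
}}

```text
clock: 16.82
position: [0.4337, 0.1409, 0.2634]
ee_rot: [0.004, 0.745, 0.667, 0.005]
contact_force: [0.5, 0.2, -0.3]
width: 0.0855
```

```bash
python3 look.py
python3 - <<'E'
from st import *
d=snap('scene','s4.png'); 
for q in('mate_a','polish_tin','screwdriver'):
  for r in spotter.landmark_of(q,'scene'):print(q,np.round(r['point'],3),r['score'])
t=snap('top','t4.png')
c=np.vstack([cv2.resize(t['color'][115:215,235:415],(720,400),interpolation=3)])
c2=cv2.resize(d['color'][130:330,240:440],(400,400),interpolation=3)
o=np.hstack([cv2.resize(c,(400,222)),c2[100:322]]);cv2.imwrite('pics/c4.png',o[:,:,::-1])
for r in spotter.landmark_of('mate_a','top'):print('mate top',np.round(r['point'],3),r['score'],bay(r['point']).round(4))
E
```

```text
t 16.825 pos [0.4337 0.1409 0.2634] bay [-0.2137  0.0005] F [ 0.5  0.2 -0.3] ytool az -6.3 q [ 0.16  0.12  1.82 -0.    1.19  0.27]
wrist 0.96 [-0.0028 -0.0035]
scene 0.81 [-0.0004 -0.0027]
top 0.65 [ 0.0011 -0.0049]
top 0.27 [-0.0002 -0.1393]
mate_a [ 0.632 -0.025  0.004] 0.86
mate_a [ 0.609 -0.16  -0.001] 0.58
mate_a [ 0.631 -0.025  0.   ] 0.3
polish_tin [0.397 0.377 0.005] 0.83
screwdriver [ 0.352 -0.37   0.001] 0.68
mate top [ 0.631 -0.021 -0.001] 0.59 [ 0.0003 -0.1385]
mate top [ 0.61  -0.163 -0.   ] 0.56 [-0.0053 -0.2822]
```

View pics/c4.png

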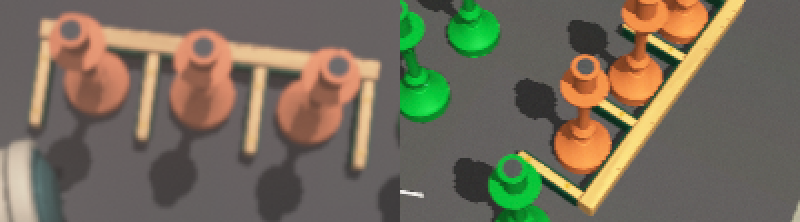

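The top crop shows all three copper candlesticks upright in their bays, the pushed one at crop (95,80), level with its neighbours at the rail. All the checks pass, so I'm handing in.

```bash
python3 -c "
from rig import manip
print(manip.sign_off())"
```

```text
the job is handed in; nothing more can be done
None
```

The copper candlestick now stands in the free left bay, with its foot back against the rear rail's felt, and the job is handed in. I pushed it only with the outer back of one open finger, low on the foot: first about 200 mm sideways, then about 140 mm straight into the bay.

**Seating:** At the end of the push the tool stalled while the force rose to about 10 N, so the foot had reached the felt. The pushed candlestick stands at about x −3 to +1 mm and y −3 to −5 mm in the bay frame, which three cameras agree on and which is within tolerance. It looks upright in the last picture.

**Other things:** The two finished candlesticks, the polish tin and the screwdriver read within about 5 mm of where they started, which is about the accuracy of the networks. The gripper is clear of everything, at about 17 s on the clock.

**Not explained:** While pushing into the bay I saw an upward force of 5 to 8 N, probably a fingertip rubbing the bench. It disappeared when I raised the tool 2 mm, but 3 to 6 N came back while I pressed against the felt.

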